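# Clamp a cast bracket with the thumb-release sliding jaw

## Robot

A 7-joint arm with a two-finger parallel gripper is mounted at the origin on a cart in front of the work surface, level with it; the furniture and walls round the work are solid. World frame = base frame: x ahead of the robot, y to its left, z up, the work surface at z = 0. Lengths are in m, angles in rad, forces in N, time in s.
With the tool pointing down it reaches from about 0.425 to 0.825 m from the base axis. Payload 3.6 kg.
Tool frame: the origin (TCP) lies at the very end of the fingers, on their centre line; the grasp point (between the pads) lies 19 mm behind it; z points along the fingers, y is the line along which they close (so a half turn about z gives the same grasp; the last joint's range is limited). The gripper opens to 85 mm and grips with 20 to 120 N. Pads are 22 mm wide; open, the fingers measure 114 mm over their backs; the gripper's body (76 mm by 85 mm) begins 54 mm behind the grasp point. The pads swing forward as they close: fully open they stand 13 mm farther back than shut.
Start: joints at [-1.321, 0.615, -0.013, 1.423, 0.008, 1.103, -0.04], TCP at [0.178, 0.625, 0.231] pointing down, gripper open.
Joint ranges: [-3.12, 3.12], [-0.3, 2.06], [-1.34, 1.32], [0.26, 2.42], [-1.36, 4.5], [0.01, 1.98], [-2.84, 2.84]. Speed limits (rad/s): [2.79, 2.79, 3.14, 3.14, 3.14, 3.14, 3.14].

## Interface

Orientations are given as a 3x3 rotation matrix whose columns are the frame's x, y, z axes.
In Python, from bench import manip gives the robot as it stands. The module is installed in compiled form; this text tells all that it offers.
- The arm moves only by the tool play_rows, never from a script. Its argument "commands" is a list of rows, each a list of 7 numbers: the shift along the tool's x, y, z in units of 30 mm (1.0 is 30 mm), then the turn, a rotation vector about the tool's x, y, z in units of 6 degrees (1.0 is 6 degrees), then the closure, from 0 (fully open) to 1 (shut). A call has 1 to 8 rows; each row shifts and turns the commanded pose from where the row before left it, along the tool's axes as they then stand; what a row does not reach is not made up. A row lasts 1/12 s, in which the tool goes at most 41.7 mm and 7.16 degrees, less where a joint would pass 70% of its speed; a pose out of reach is approached as far as the arm can. A call is refused whole if a number of a shift passes 1 or a number of a turn 1, either way. A call with a gripper value outside its range is refused whole. The fingers move at their own pace and stop on an object; the grip force is fixed at half the most. Time passes only in rows, so rows that do not move let the fingers close. It gives the time, the measured TCP pose, the force, the opening and the grip force at its end, in the units of the state.
- manip.sense(): the state, without advancing time (a new reading comes with each control period).
- manip.get_image(name): name is "scene" or "side" or "wrist"; returns a dict with "frame" (480x640x3 uint8, blue, green, red), "intrinsics" (3x3 intrinsics, pixels), "k1" (the pictures are not rectified: a ray, as slopes to the right and down, at radius r is drawn at 1 + k1 r^2 times it, then the intrinsics apply), "view" (4x4, takes a point from world to camera coordinates). Camera axes: x right, y up, looking along -z (the intrinsics and any distortion apply to the point x, -y, -z); pixel columns grow to the right and rows downward; lengths in m; the calibration is good to about 2 mm. A picture is of the moment at which its call begins. There is no depth.
- manip.sign_off(): hands the job in; it is judged then, once.
The state is a dict: "t": time; "joint_pos": joint angles; "joint_vel": joint speeds; "tau": joint torques, N m; "ee_pos": TCP position; "ee_rot": TCP orientation; "wrist_force": force on the tool from outside, world axes, zero at the start; "moment": the same for the moment, N m; "opening": opening from 0.0 (shut) to 1.0 (fully open); "finger_force": force on a finger pad.
Only numpy, scipy, OpenCV 4.12 (cv2) and the standard library are available. Lean on these libraries where they do the work, as an engineer would, in place of code of your own. Each camera call takes 0.05 s, during which the arm holds its last target. There are 200 camera calls.

## Task

Set the cast bracket on the bed of the bench clamp the way it sits flat (its heel foot down on the low part of the bed, the other end on the raised step), let go of it and press lightly on it from above to feel that it does not rock. Then hold the sliding jaw's thumb button down and slide the jaw along until the bracket is home against the fixed jaw and the jaw's sprung pad gently squeezes it, a few millimetres at most and never hard, and let the button come up so that the jaw stays locked and grips it. Never drag the jaw with its lock on, and leave the other things on the bench where they are.

Things in the scene. Friction and masses are not known exactly. Their poses are not given: they have to be found in the camera images.
- clamp: Long low bench clamp fixed to the bench: aluminium rail 330 long (own y) x 90 wide (x), grey fixed jaw at the +y end. Origin: centre of the underside, on the bench; z up. Low bed top at z 26; raised step top at z 36, from y 72 to the fixed jaw. The sliding jaw comes from the -y side toward +y. Bracket home: centred across (x 0), axes parallel to the clamp's, its origin at clamp [0, 82, 36].
- fixed_face (a point): Middle of the fixed jaw's face, at clamp [0, 122, 48]. This jaw is 96 wide, 28 thick (from y 122 to 150), top at z 86, screw heads to 89.
- jaw (a joint): Position of the sliding jaw along the rail, m: 0 = fully open (170 mm between the jaw faces), grows as it closes toward the fixed jaw; gap = 0.170 - value: it meets the 80 mm bracket, when that is home, at 0.090 and then squeezes its sprung pad; travel 0.125. Unlocked it slides with 2 to 3 N of friction. Locked (button up) a brake under the rail holds it against about 30 N.
- jaw_face (a point): Middle of the sliding jaw's face with its pad at rest, at clamp z 48. The face is a sprung, rubber-faced pad, 88 x 42. The jaw wall behind it is 96 wide; its rear side is 16 mm behind the face (toward -y), top at clamp z 93.5. Then comes the carriage, 104 wide, to 68 mm behind the face, top at clamp z 51.5.
- jaw_pad (a joint): How far the sliding jaw's sprung pad is pushed in, m: 0 = free, 0.0065 = at its stop. About 3 N per mm. Gently squeezing means 1 to 4 mm; past 4.5 mm it is forced.
- release (a joint): Travel of the thumb button, m: 0 = up (brake on), 0.008 = fully down (brake off). Sprung: about 6 N to start it (the brake is off once it is 1 mm down), about 8.5 N at the bottom. It comes up by itself when let go.
- release_top (a point): Centre of the thumb button's top: ribbed black pad 44 (clamp x) x 38 (clamp y), at clamp z 67 when up, 59 when down, on the carriage 38 mm behind the jaw face, 22 mm behind the rear of the jaw wall. The wall stands 26 mm above the button: closed fingers pressing the button can push the jaw along by this wall. The other three sides are open.
- bracket: Cast steel bracket, 0.26 to 0.5 kg. Flange 80 long (own y) x 60 wide (x) x 12 thick; origin at the centre of the flange's underside, z up. Heel foot under its -y end: y -40 to -20, 60 wide, 10 deep. On the bench it lies tilted 0.165 rad, heel end up, +y end down. Level only with the heel on the low bed (toward the sliding jaw) and the +y end on the step; origin's clamp y 60 to 82 when set down.
- web_top (a point): Middle of the flat top of the bracket's upright web, at bracket [0, -11, 53]: the web is 16 thick (x -8 to 8), its flat top runs from y -36 to 14, then it falls off steeply toward the +y end. Good place to grip (across the web, along bracket x) and to press.
- grease_tub: Small white tub with a blue lid, 52 x 52 x 42, a bystander. Origin: centre of the underside.
- lab_timer: Flat white lab timer with buttons, 66 x 62 x 18, a bystander. Origin: centre of the underside.
- screwdriver: Screwdriver with a blue handle, 194 long, lying in front of the clamp, a bystander.
- beaker: Clear beaker, 54 x 54 x 70, a bystander behind the clamp. Origin: centre of the underside.
- vial_rack: White block rack with bores, 60 x 160 x 80, a bystander behind the clamp. Origin: centre of the underside.
Not all that is in view belongs to the job. What is shaped like the bracket but red is not meant.

How it is judged:
By the outcome, as a careful person would: the job done as asked, in the order asked, and still so for the second after the job is handed in, with the robot touching nothing.
It also fails if it takes over 58 s, if anything falls off the work surface, if the arm or the gripper's body presses on something with over 40 N, if the wrist force passes 120 N, or if a joint passes its speed limit or range.

## Working session

There is one attempt and no reset: what is moved stays moved. The work goes in short steps, Python scripts to look and compute and a tool call to move; the robot and the scene stay as the last step left them, time stands still between calls to the robot, and variables do not carry over. Pictures are saved under pics/ and viewed, at most 10 in all, crops included, and the job is handed in when it is done.

Besides the shell and the picture viewer there is one more tool, called after "Request:" as name(argument=value, ...), one argument or row to a line, values as JSON. play_rows: Moves the arm, as the interface text tells. Its arguments: {"type":"object","properties":{"commands":{"type":"array"}},"required":["commands"]}

```bash
mkdir -p pics
cat > h.py <<'E'
import numpy as np, cv2
from bench import manip
def snap(n,fn):
    d=manip.get_image(n); cv2.imwrite('pics/'+fn+'.png',d['frame']); np.savez('pics/'+fn+'.npz',**{k:np.array(v) for k,v in d.items()}); return d
def load(fn): return dict(np.load('pics/'+fn+'.npz'))
def ray(d,u,v):
    K=np.array(d['intrinsics']);V=np.array(d['view']);k=float(d['k1'])
    p=cv2.undistortPoints(np.array([[[u,v]]],float),K,np.array([k,0,0,0.]))[0,0]
    R=V[:3,:3];o=-R.T@V[:3,3]
    return o,R.T@np.array([p[0],-p[1],-1.])
def onz(d,u,v,z):
    o,r=ray(d,u,v); return o+r*(z-o[2])/r[2]
def proj(d,P):
    V=np.array(d['view']);P=np.atleast_2d(P);c=P@V[:3,:3].T+V[:3,3]
    s=np.stack([c[:,0]/-c[:,2],-c[:,1]/-c[:,2]],1);r2=(s**2).sum(1,keepdims=True);s=s*(1+float(d['k1'])*r2)
    K=np.array(d['intrinsics']);return s@K[:2,:2].T+K[:2,2]
E
python3 - <<'E'
from h import *
for n in ['scene','side','wrist']:
    d=snap(n,n+'0'); V=d['view']; print(n,-V[:3,:3].T@V[:3,3],-V[2,:3],d['k1'],d['intrinsics'][0])
s=manip.sense(); print(s)
E
```

```text
scene [ 0.23458425 -0.59216183  0.74624567] [ 0.32854873  0.61644573 -0.71557697] -0.05307715370949101 [446.53908595   0.         321.37669225]
side [ 0.19540868 -0.78908473  0.81594955] [ 0.32821949  0.70463789 -0.62909254] -0.09059261679731008 [576.86300701   0.         319.34298033]
wrist [0.11087825 0.64297823 0.37279387] [ 0.25807648 -0.07503907 -0.96320593] 0.0025658808612820713 [418.70000536   0.         327.06548335]
{'t': 0.15, 'joint_pos': array([-1.32049361,  0.61570679, -0.01268207,  1.42451487,  0.0081063 ,
        1.10343592, -0.04037548]), 'joint_vel': array([-0.00060994, -0.00276131, -0.00093165, -0.00398799, -0.00022612,
        0.00035756,  0.00154246]), 'tau': array([ 8.84414439e-04, -4.69659340e+01,  2.59590112e-01, -1.71251982e+01,
        9.93611582e-03,  7.12288238e-03,  1.17564335e-05]), 'ee_pos': array([0.17742526, 0.62470438, 0.23040307]), 'ee_rot': array([[-9.61973662e-01,  2.73141641e-01, -5.63304760e-04],
       [ 2.73142222e-01,  9.61971715e-01, -1.93532091e-03],
       [ 1.32665166e-05, -2.01559006e-03, -9.99997969e-01]]), 'wrist_force': array([ 0.18571373, -0.28640267, -0.56758504]), 'moment': array([-0.00811677, -0.01726139,  0.01077193]), 'finger_force': 0.0, 'opening': 1.0004795417793113}
```

View pics/scene0.png

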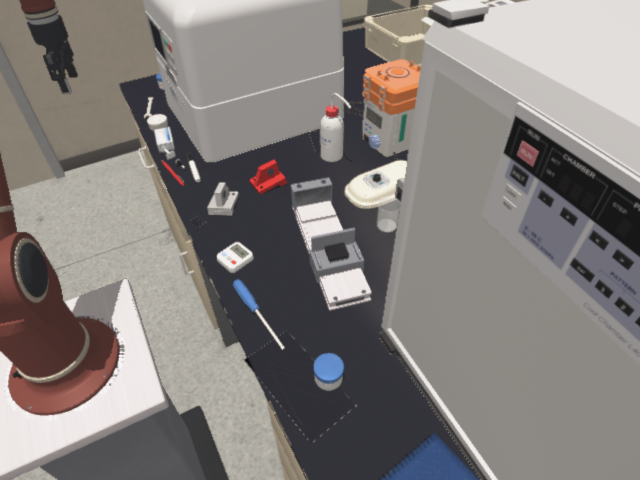

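View pics/side0.png

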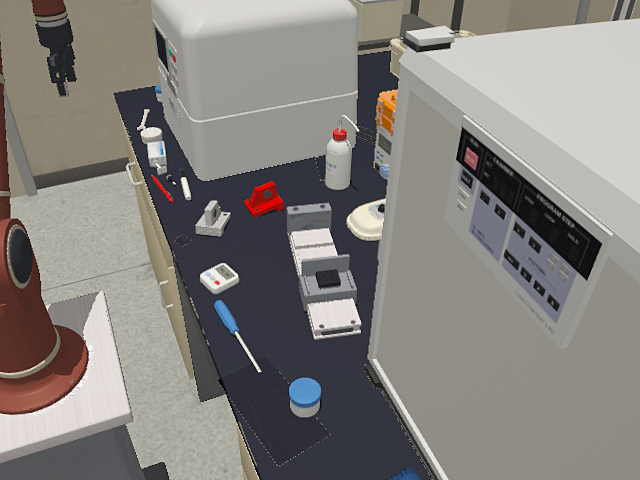

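The scene shows the grey bracket at (223,199), with the red lookalike at (268,177). The clamp runs from its fixed jaw at (312,190) to the rail end at (347,300), with the button at (337,251). In the side view the bracket is at (212,218). Things that could be taken for the bracket:
- grey casting at (223,199)
- red casting at (268,177)
- grey clamp jaw parts at (312,190)

I choose the grey casting and check it in a close crop.

Run:
```python
from h import *
a=cv2.imread('pics/scene0.png')[150:310,190:390]; b=cv2.imread('pics/side0.png')[180:345,185:385]
A=cv2.resize(a,(400*2,320*2),interpolation=cv2.INTER_CUBIC)
A=A[:, :][:600]
cv2.imwrite('pics/c1.png',cv2.resize(a,None,fx=3.75,fy=3.75,interpolation=cv2.INTER_CUBIC))
cv2.imwrite('pics/c2.png',cv2.resize(b,None,fx=3.6,fy=3.6,interpolation=cv2.INTER_CUBIC))
```

```text
(no output)
```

View pics/c1.png

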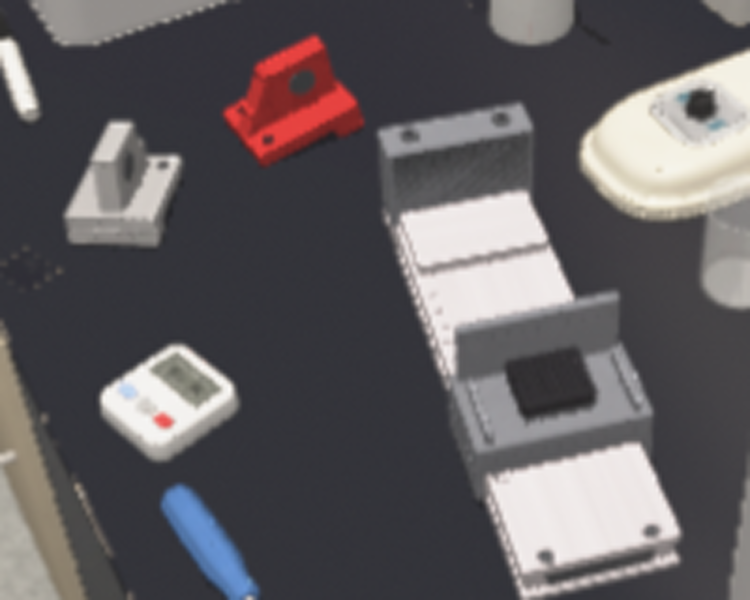

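View pics/c2.png

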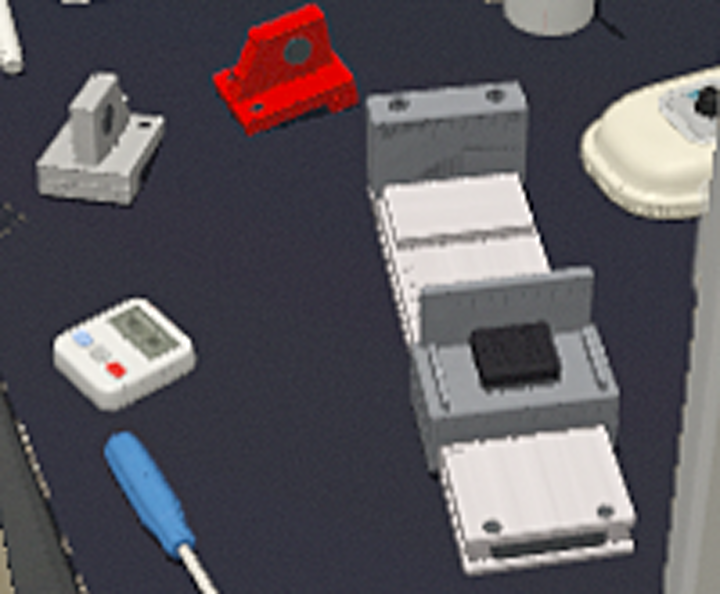

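The grey casting has its thick heel face toward the camera and its upright web at crop 1 (115,165). It is the bracket. The red one is the decoy.

Run:
```python
from h import *
A=load('scene0');B=load('side0')
f1=lambda x,y:(190+x/3.75,150+y/3.75); f2=lambda x,y:(185+x/3.6,180+y/3.6)
def two(n,p,q,z):
    a=onz(A,*f1(*p),z);b=onz(B,*f2(*q),z)
    o1,r1=ray(A,*f1(*p));o2,r2=ray(B,*f2(*q))
    t=np.linalg.lstsq(np.stack([r1,-r2],1),o2-o1,rcond=None)[0]; print(n,a.round(3),b.round(3),'tri',((o1+r1*t[0]+o2+r2*t[1])/2).round(3))
    return (a+b)/2
two('fixed top FL',(385,152),(370,118),.086);two('fixed top FR',(530,128),(526,105),.086)
two('fixed top BL',(380,128),(368,95),.086);two('fixed top BR',(527,105),(522,83),.086)
two('rail near L',(524,574),(463,545),.026);two('rail near R',(677,541),(634,520),.026)
two('wall L',(455,328),(419,288),.0935);two('wall R',(618,293),(592,269),.0935)
two('btn',(550,380),(515,352),.067)
two('webtop near mid',(106,170),(88,110),.062);two('webtop far mid',(122,124),(107,76),.058)
two('heel bot L',(68,241),(39,193),.015);two('heel bot R',(158,244),(130,204),.015)
two('tub',(0,0),(0,0),0)
```

```text
fixed top FL [0.557 0.151 0.086] [0.557 0.153 0.086] tri [0.551 0.137 0.098]
fixed top FR [0.647 0.127 0.086] [0.649 0.129 0.086] tri [0.644 0.121 0.092]
fixed top BL [0.565 0.173 0.086] [0.565 0.175 0.086] tri [0.559 0.161 0.097]
fixed top BR [0.657 0.148 0.086] [0.657 0.151 0.086] tri [0.646 0.129 0.103]
rail near L [ 0.496 -0.133  0.026] [ 0.494 -0.133  0.026] tri [ 0.495 -0.133  0.026]
rail near R [ 0.579 -0.154  0.026] [ 0.583 -0.152  0.026] tri [ 0.577 -0.158  0.033]
wall L [ 0.52  -0.013  0.094] [ 0.521 -0.011  0.094] tri [ 0.516 -0.022  0.103]
wall R [ 0.612 -0.033  0.094] [ 0.613 -0.032  0.094] tri [ 0.611 -0.035  0.096]
btn [ 0.559 -0.051  0.067] [ 0.56  -0.051  0.067] tri [ 0.559 -0.05   0.066]
webtop near mid [0.406 0.249 0.062] [0.411 0.258 0.062] tri [0.392 0.175 0.122]
webtop far mid [0.432 0.294 0.058] [0.433 0.295 0.058] tri [0.43  0.284 0.066]
heel bot L [0.371 0.251 0.015] [0.372 0.249 0.015] tri [0.374 0.263 0.004]
heel bot R [0.422 0.219 0.015] [0.421 0.217 0.015] tri [ 0.426  0.238 -0.002]
tub [0.418 0.566 0.   ] [0.406 0.501 0.   ] tri [ 0.855  3.293 -1.761]
```

Request:
play_rows(
  commands=[
    [-0.92,-0.76,0.08,0,0,0,0],
    [-0.92,-0.76,0.08,0,0,0,0],
    [-0.92,-0.76,0.08,0,0,0,0],
    [-0.92,-0.76,0.08,0,0,0,0],
    [-0.92,-0.76,0.08,0,0,0,0],
    [-0.92,-0.76,0.08,0,0,0,0],
    [-0.92,-0.76,0.08,0,0,0,0],
    [-0.92,-0.76,0.08,0,0,0,0],
  ],
)

```text
t: 0.82
ee_pos: [0.3408, 0.3877, 0.2119]
ee_rot: [[-0.962, 0.273, -0.0], [0.273, 0.962, -0.0], [0.0, -0.0, -1.0]]
wrist_force: [0.3, 1.1, 0.7]
opening: 1.003
finger_force: 0.0
```

Request:
play_rows(
  commands=[
    [-0.92,-0.76,0.08,0,0,0,0],
    [-0.92,-0.76,0.08,0,0,0,0],
    [-0.92,-0.76,0.08,0,0,0,0],
    [-0.92,-0.76,0.08,0,0,0,0],
    [0,0,0,0,0,1,0],
    [0,0,0,0,0,1,0],
    [0,0,0,0,0,1,0],
    [0,0,0,0,0,1,0],
  ],
)

```text
t: 1.48
ee_pos: [0.4215, 0.271, 0.2023]
ee_rot: [[-0.764, 0.646, -0.001], [0.646, 0.764, -0.0], [0.0, -0.001, -1.0]]
wrist_force: [0.5, 0.4, -0.4]
opening: 0.998
finger_force: 0.0
```

Request:
play_rows(
  commands=[
    [0,0,0,0,0,1,0],
    [0,0,0,0,0,1,0],
    [0,0,0,0,0,1,0],
    [0,0,0,0,0,1,0],
    [0,0,0,0,0,1,0],
    [0,0,0,0,0,1,0],
    [0,0,0,0,0,1,0],
    [0,0,0,0,0,1,0],
  ],
)

```text
t: 2.15
ee_pos: [0.4212, 0.2715, 0.2023]
ee_rot: [[-0.032, 0.999, -0.001], [0.999, 0.032, -0.0], [-0.0, -0.001, -1.0]]
wrist_force: [0.5, -0.0, -0.0]
opening: 0.999
finger_force: 0.0
```

Request:
play_rows(
  commands=[
    [0,0,0,0,0,1,0],
    [0,0,0,0,0,1,0],
    [0,0,0,0,0,1,0],
    [0,0,0,0,0,1,0],
    [0,0,0,0,0,1,0],
    [0,0,0,0,0,0.6,0],
    [0,0,0,0,0,0,0],
    [0,0,0,0,0,0,0],
  ],
)

```text
t: 2.82
ee_pos: [0.4212, 0.2716, 0.2023]
ee_rot: [[0.52, 0.854, -0.0], [0.854, -0.52, -0.0], [-0.001, -0.0, -1.0]]
wrist_force: [-0.3, 0.0, -0.1]
opening: 0.996
finger_force: 0.0
```

Run:
```python
from h import *
snap('wrist','w1');s=manip.sense();print(s['ee_pos'],s['ee_rot'],s['joint_pos'])
```

```text
[0.4212505  0.27162145 0.20237516] [[ 5.20230521e-01  8.54025809e-01 -3.50012180e-04]
 [ 8.54025808e-01 -5.20230602e-01 -2.00368822e-04]
 [-3.53207192e-04 -1.94681458e-04 -9.99999919e-01]] [-0.97659746  0.46072671  0.52398005  1.89558418 -0.2971804   0.86273964
 -0.84939465]
```

View pics/w1.png

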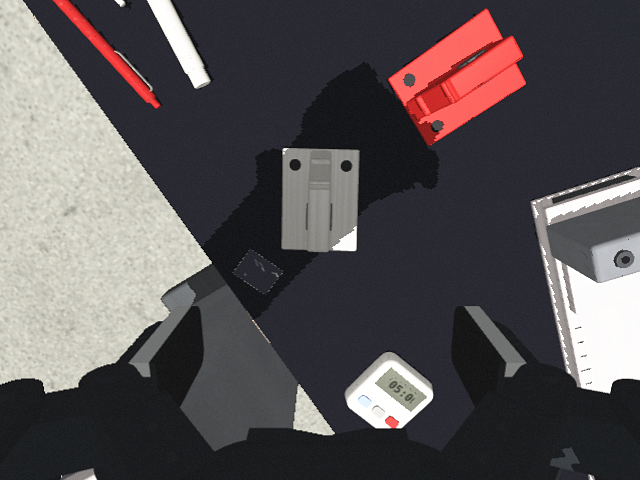

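The wrist view shows the grey bracket squarely below. Its flange corners are at (282,149), (359,150), (357,250) and (282,250), and the web's flat top runs from (319,188) to (318,248). The red one is at (460,75), the timer at (390,390).

```bash
cat >> h.py <<'E'
def rel(p,s=None):
    s=s or manip.sense(); return (s['ee_rot'].T@(np.array(p)-s['ee_pos'])/0.03)
E
python3 - <<'E'
from h import *
d=load('w1')
a=onz(d,319.7,188,.0565);b=onz(d,318.5,248,.0648)
print(a,b,np.linalg.norm(a-b),np.arctan2(*(a-b)[:2]))
for u,v,z in [(282,149,.012),(359,150,.012),(357,250,.025),(282,250,.025)]: print(onz(d,u,v,z).round(4))
m=(a+b)/2; print(m)
E
```

```text
[0.42886343 0.29527678 0.0565    ] [0.40697101 0.26088339 0.0648    ] 0.0416061753263614 0.5668475251249117
[0.4156 0.3312 0.012 ]
[0.4664 0.2995 0.012 ]
[0.4255 0.2338 0.025 ]
[0.3743 0.2649 0.025 ]
[0.41791722 0.27808009 0.06065   ]
```

Request:
play_rows(
  commands=[
    [0,0,0,0,-0.8,0,0],
    [0,0,0,0,-0.78,0,0],
    [0.45,-0.1,0.7,0,0,0,0],
    [0.45,-0.1,0.7,0,0,0,0],
    [0,0,0.8,0,0,0,0],
    [0,0,0.8,0,0,0,0],
    [0,0,0,0,0,0,0],
  ],
)

```text
t: 3.45
ee_pos: [0.4192, 0.283, 0.1055]
ee_rot: [[0.513, 0.853, -0.094], [0.841, -0.521, -0.146], [-0.174, -0.004, -0.985]]
wrist_force: [-1.0, -0.4, -0.4]
opening: 1.001
finger_force: 0.0
```

Run:
```python
from h import *
s=manip.sense();print(s['ee_pos'],s['ee_rot'],rel((0.4152,0.2736,0.029),s),s['wrist_force'])
```

```text
[0.41922574 0.28295696 0.10552999] [[ 0.51264486  0.85343658 -0.0940279 ]
 [ 0.84087825 -0.52117933 -0.14593107]
 [-0.17354831 -0.0042552  -0.98481616]] [0.11166032 0.05888625 2.57039928] [-1.0420156  -0.4319147  -0.35364871]
```

Request:
play_rows(
  commands=[
    [0.1,0.05,0.6,0,0,0,0],
    [0,0,0.65,0,0,0,0],
    [0,0,0.65,0,0,0,0],
    [0,0,0.65,0,0,0,0],
    [0,0,0,0,0,0,0],
    [0,0,0,0,0,0,0.4],
    [0,0,0,0,0,0,0.7],
    [0,0,0,0,0,0,1],
  ],
)

```text
t: 4.12
ee_pos: [0.42, 0.2766, 0.0349]
ee_rot: [[0.515, 0.853, -0.083], [0.842, -0.522, -0.138], [-0.162, 0.001, -0.987]]
wrist_force: [-0.3, 0.5, 0.3]
opening: 0.604
finger_force: 0.0
```

Request:
play_rows(
  commands=[
    [0,0,0,0,0,0,1],
    [0,0,0,0,0,0,1],
    [0,0,0,0,0,0,1],
    [0,0,0,0,0,0,1],
    [0,0,0,0,0,0,1],
    [0,0,0,0,0,0,1],
  ],
)

```text
t: 4.62
ee_pos: [0.4188, 0.2762, 0.034]
ee_rot: [[0.515, 0.853, -0.086], [0.842, -0.522, -0.14], [-0.164, -0.0, -0.986]]
wrist_force: [-0.5, 1.5, 5.3]
opening: 0.175
finger_force: 59.7
```

Request:
play_rows(
  commands=[
    [0,0,-0.5,0,0,0,1],
    [0,0,-0.9,0,0,0,1],
    [0,0,-0.9,0,0,0,1],
    [0,0,-0.9,0,0,0,1],
    [0,0,-0.5,0,0.5,0,1],
    [0,0,0,0,0.6,0,1],
    [0,0,0,0,0.48,0,1],
    [0,0,0,0,0,0,1],
  ],
)

```text
t: 5.28
ee_pos: [0.4268, 0.2887, 0.1429]
ee_rot: [[0.524, 0.851, -0.002], [0.851, -0.524, -0.001], [-0.002, -0.001, -1.0]]
wrist_force: [-1.0, -1.6, -3.0]
opening: 0.179
finger_force: 58.8
```

Run:
```python
from h import *
s=manip.sense();print(s['ee_pos'],s['ee_rot'],rel((0.589,0.084,0.15),s),s['wrist_force'],s['moment'],s['opening'])
```

```text
[0.42680894 0.28866737 0.14287582] [[ 5.24408456e-01  8.51464506e-01 -1.99171159e-03]
 [ 8.51465027e-01 -5.24410729e-01 -8.34263718e-04]
 [-1.75482087e-03 -1.25837781e-03 -9.99997669e-01]] [-2.97417482  8.18069103 -0.24254832] [-1.00854203 -1.55439899 -2.98843206] [-0.06642918  0.08287825  0.03603021] 0.17900664164598273
```

Request:
play_rows(
  commands=[
    [-0.33,0.91,-0.06,0,0,0,1],
    [-0.33,0.91,-0.06,0,0,0,1],
    [-0.33,0.91,-0.06,0,0,0,1],
    [-0.33,0.91,-0.06,0,0,0,1],
    [-0.33,0.91,0,0,0,0,1],
    [-0.33,0.91,0,0,0,0,1],
    [-0.33,0.91,0,0,0,0,1],
    [-0.33,0.91,0,0,0,0,1],
  ],
)

```text
t: 5.95
ee_pos: [0.5735, 0.1089, 0.1489]
ee_rot: [[0.521, 0.853, -0.003], [0.853, -0.521, -0.001], [-0.003, -0.002, -1.0]]
wrist_force: [-0.1, 0.6, -3.8]
opening: 0.175
finger_force: 59.1
```

Request:
play_rows(
  commands=[
    [-0.33,0.91,0,0,0,0,1],
    [0,0,0,0,0,-0.8,1],
    [0,0,0,0,0,-0.8,1],
    [0,0,0,0,0,-0.8,1],
    [0,0,0,0,0,-0.65,1],
    [0,0,0,0,0,0,1],
    [0,0,0,0,0,0,1],
    [0,0,0,0,0,0,1],
  ],
)

```text
t: 6.62
ee_pos: [0.5911, 0.0872, 0.1494]
ee_rot: [[0.229, 0.973, -0.001], [0.973, -0.229, -0.001], [-0.001, -0.001, -1.0]]
wrist_force: [-0.7, 0.1, -2.0]
opening: 0.18
finger_force: 59.3
```

Run:
```python
from h import *
snap('wrist','w2');snap('scene','s2');s=manip.sense();print(s['ee_pos'],s['ee_rot'],s['wrist_force'],s['moment'])
```

```text
[0.59120045 0.0872203  0.14964328] [[ 2.28311553e-01  9.73587717e-01 -8.89587346e-04]
 [ 9.73587831e-01 -2.28312098e-01 -5.67062817e-04]
 [-7.55188947e-04 -7.36624422e-04 -9.99999444e-01]] [ 0.42480084 -0.91480803 -2.6123042 ] [-0.00213122  0.01576748  0.01395873]
```

View pics/w2.png

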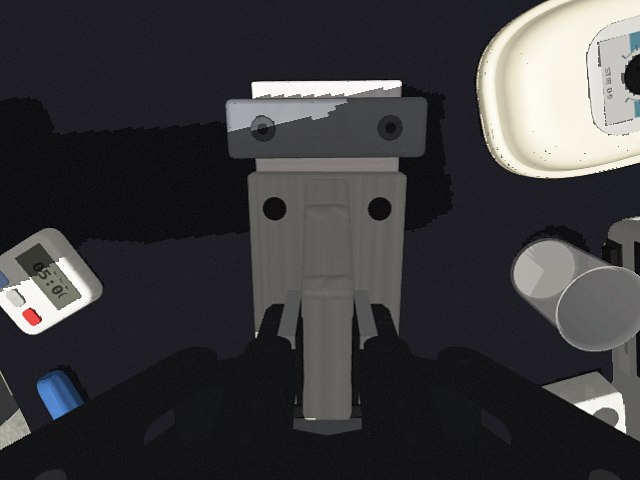

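The bracket hangs level above the bed. Its +y edge runs from (249,172) to (406,172). The fixed jaw top runs (228,157)–(426,158) on the near edge and (228,100)–(427,97) on the far edge, and the timer is at lower left.

Run:
```python
from h import *
d=load('w2')
g={k:onz(d,*k,z) for k,z in {(228,100):.086,(427,97):.086,(426,158):.086,(228,157):.086,(252,82):.026,(402,80):.026,(249,172):.135,(406,172):.135,(303,293):.176,(353,293):.176,(303,419):.176,(352,419):.176}.items()}
for k,v in g.items(): print(k,v.round(4))
x=lambda a,b:(g[b]-g[a]); 
for a,b in [((228,157),(426,158)),((228,100),(427,97)),((252,82),(402,80)),((249,172),(406,172))]:
    v=x(a,b);print(np.linalg.norm(v),np.arctan2(v[1],v[0]),((g[a]+g[b])/2).round(4))
```

```text
(228, 100) [0.5628 0.1737 0.086 ]
(427, 97) [0.6534 0.154  0.086 ]
(426, 158) [0.6484 0.1265 0.086 ]
(228, 157) [0.5552 0.1487 0.086 ]
(252, 82) [0.5672 0.1863 0.026 ]
(402, 80) [0.6544 0.1672 0.026 ]
(249, 172) [0.5732 0.1426 0.135 ]
(406, 172) [0.6301 0.1294 0.135 ]
(303, 293) [0.5875 0.1073 0.176 ]
(353, 293) [0.602  0.1039 0.176 ]
(303, 419) [0.5768 0.0644 0.176 ]
(352, 419) [0.5923 0.0608 0.176 ]
0.09574061353760005 -0.23380056956803966 [0.6018 0.1376 0.086 ]
0.09275546281008855 -0.21464777500155927 [0.6081 0.1639 0.086 ]
0.08933990796235024 -0.21646062916708855 [0.6108 0.1767 0.026 ]
0.05838346752671674 -0.22880804895135418 [0.6016 0.136  0.135 ]
```

Request:
play_rows(
  commands=[
    [-0.2,0,0,0,0,0,1],
    [0,0,0.6,0,0,0,1],
    [0,0,0.7,0,0,0,1],
    [0,0,0.6,0,0,0,1],
    [0,0,0.4,0,0,0,1],
    [0,0,0.25,0,0,0,1],
    [0,0,0,0,0,0,1],
    [0,0,0,0,0,0,1],
  ],
)

```text
t: 7.38
ee_pos: [0.5904, 0.0811, 0.0738]
ee_rot: [[0.228, 0.974, 0.0], [0.974, -0.228, -0.0], [-0.0, 0.0, -1.0]]
wrist_force: [0.4, -0.4, -2.2]
opening: 0.177
finger_force: 59.3
```

Request:
play_rows(
  commands=[
    [0,0,0.05,0,0,0,1],
    [0,0,0.05,0,0,0,1],
    [0,0,0,0,0,0,1],
    [0,0,0,0,0,0,1],
  ],
)

```text
t: 7.72
ee_pos: [0.5902, 0.0813, 0.071]
ee_rot: [[0.228, 0.974, 0.001], [0.974, -0.228, 0.0], [0.0, 0.001, -1.0]]
wrist_force: [-1.1, -0.2, -2.4]
opening: 0.173
finger_force: 59.3
```

Request:
play_rows(
  commands=[
    [0,0,0.03,0,0,0,1],
    [0,0,0.03,0,0,0,1],
    [0,0,0,0,0,0,1],
    [0,0,0,0,0,0,1],
  ],
)

```text
t: 8.05
ee_pos: [0.5899, 0.0813, 0.0687]
ee_rot: [[0.228, 0.974, -0.0], [0.974, -0.228, -0.0], [-0.0, -0.0, -1.0]]
wrist_force: [-0.1, 0.3, -3.3]
opening: 0.175
finger_force: 59.3
```

Request:
play_rows(
  commands=[
    [0,0,0.03,0,0,0,1],
    [0,0,0.03,0,0,0,1],
    [0,0,0,0,0,0,1],
    [0,0,0,0,0,0,1],
  ],
)

```text
t: 8.38
ee_pos: [0.5899, 0.0813, 0.0668]
ee_rot: [[0.228, 0.974, -0.0], [0.974, -0.228, -0.0], [-0.0, -0.0, -1.0]]
wrist_force: [0.6, -0.2, -2.6]
opening: 0.176
finger_force: 59.3
```

Request:
play_rows(
  commands=[
    [0,0,0.03,0,0,0,1],
    [0,0,0.03,0,0,0,1],
    [0,0,0,0,0,0,1],
    [0,0,0,0,0,0,1],
  ],
)

```text
t: 8.72
ee_pos: [0.5899, 0.0813, 0.065]
ee_rot: [[0.228, 0.974, -0.0], [0.974, -0.228, -0.0], [-0.0, -0.0, -1.0]]
wrist_force: [0.2, -0.5, -3.3]
opening: 0.175
finger_force: 59.3
```

Request:
play_rows(
  commands=[
    [0,0,0.03,0,0,0,1],
    [0,0,0.03,0,0,0,1],
    [0,0,0,0,0,0,1],
    [0,0,0,0,0,0,1],
  ],
)

```text
t: 9.05
ee_pos: [0.5899, 0.0813, 0.0632]
ee_rot: [[0.228, 0.974, -0.0], [0.974, -0.228, -0.0], [-0.0, -0.0, -1.0]]
wrist_force: [-0.5, 0.1, -1.8]
opening: 0.176
finger_force: 59.3
```

Contact is expected near z 0.0625, so I continue gently.

Request:
play_rows(
  commands=[
    [0,0,0.03,0,0,0,1],
    [0,0,0.02,0,0,0,1],
    [0,0,0,0,0,0,1],
    [0,0,0,0,0,0,1],
  ],
)

```text
t: 9.38
ee_pos: [0.5901, 0.0813, 0.0624]
ee_rot: [[0.228, 0.974, 0.0], [0.974, -0.228, 0.0], [0.0, 0.0, -1.0]]
wrist_force: [-1.6, -0.8, 3.1]
opening: 0.172
finger_force: 60.0
```

Request:
play_rows(
  commands=[
    [0,0,0.02,0,0,0,1],
    [0,0,0.02,0,0,0,1],
    [0,0,0,0,0,0,1],
    [0,0,0,0,0,0,1],
  ],
)

```text
t: 9.72
ee_pos: [0.59, 0.0813, 0.0623]
ee_rot: [[0.228, 0.974, 0.0], [0.974, -0.228, 0.001], [0.001, 0.0, -1.0]]
wrist_force: [-5.3, 0.9, 9.7]
opening: 0.175
finger_force: 61.1
```

Run:
```python
from h import *
s=manip.sense();print(s['ee_pos'],s['wrist_force'],s['moment'])
```

```text
[0.59004516 0.08127385 0.06234361] [-5.25777121  0.92663079  9.72960194] [-0.06352175  0.78414954  0.03330886]
```

Request:
play_rows(
  commands=[
    [0,0,-0.03,0,0,0,1],
    [0,0,0,0,0,0,0.8],
    [0,0,0,0,0,0,0.6],
    [0,0,0,0,0,0,0.4],
    [0,0,0,0,0,0,0.4],
    [0,0,0,0,0,0,0.4],
  ],
)

```text
t: 10.22
ee_pos: [0.5901, 0.0812, 0.0613]
ee_rot: [[0.228, 0.974, -0.0], [0.974, -0.228, -0.0], [-0.0, -0.0, -1.0]]
wrist_force: [0.3, -0.5, -0.4]
opening: 0.602
finger_force: 0.0
```

Request:
play_rows(
  commands=[
    [0,0,-0.3,0,0,0,0.4],
    [0,0,-0.6,0,0,0,0.4],
    [0,0,-0.6,0,0,0,0.4],
    [0,0,0,0,0,0,1],
    [0,0,0,0,0,0,1],
    [0,0,0,0,0,0,1],
    [0,0,0,0,0,0,1],
    [0,0,0,0,0,0,1],
  ],
)

```text
t: 10.88
ee_pos: [0.5893, 0.0813, 0.1055]
ee_rot: [[0.228, 0.974, -0.002], [0.974, -0.228, -0.0], [-0.001, -0.002, -1.0]]
wrist_force: [-0.6, 0.3, 0.2]
opening: -0.004
finger_force: 0.0
```

Run:
```python
from h import *
s=manip.sense();print(s['ee_pos'],s['wrist_force'],s['moment'],s['opening'])
snap('wrist','w3');
a=snap('scene','s3')['frame'][160:310,250:400];b=snap('side','d3')['frame'][180:330,265:380]
cv2.imwrite('pics/c3.png',np.hstack([cv2.resize(a,(450,450),interpolation=2),cv2.resize(b,(345,450),interpolation=2)]))
```

```text
[0.5892543  0.08127818 0.10554579] [-0.57588056  0.32424888  0.2455863 ] [0.00496712 0.05180179 0.00661387] -0.0035991061550128523
```

View pics/c3.png

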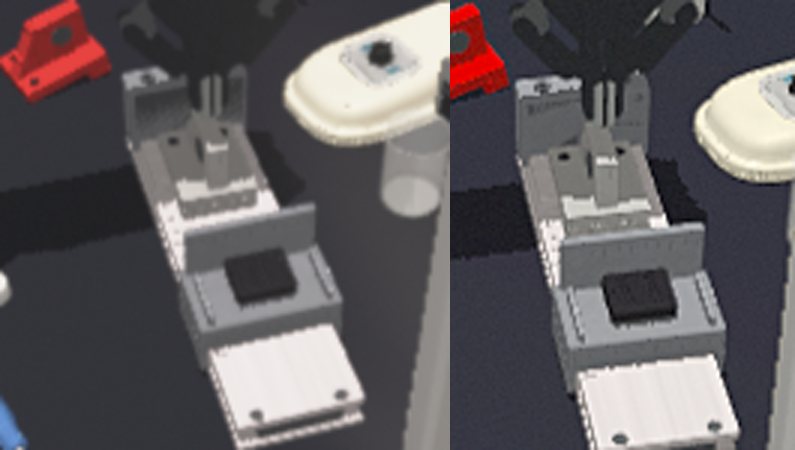

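The picture shows the bracket seated level on the bed, heel toward the sliding jaw, with closed fingers just above its web. The jaw and button are untouched. Now the light press.

Request:
play_rows(
  commands=[
    [0,0,0.3,0,0,0,1],
    [0,0,0.13,0,0,0,1],
    [0,0,0.05,0,0,0,1],
    [0,0,0,0,0,0,1],
    [0,0,0,0,0,0,1],
  ],
)

```text
t: 11.45
ee_pos: [0.5899, 0.0812, 0.0918]
ee_rot: [[0.228, 0.974, -0.0], [0.974, -0.228, -0.0], [-0.0, -0.0, -1.0]]
wrist_force: [0.8, -0.5, 0.3]
opening: 0.004
finger_force: 0.0
```

Request:
play_rows(
  commands=[
    [0,0,0.04,0,0,0,1],
    [0,0,0.03,0,0,0,1],
    [0,0,0,0,0,0,1],
    [0,0,0,0,0,0,1],
  ],
)

```text
t: 11.78
ee_pos: [0.59, 0.0813, 0.0901]
ee_rot: [[0.228, 0.974, 0.0], [0.974, -0.228, -0.0], [0.0, 0.0, -1.0]]
wrist_force: [-0.2, 0.1, 0.5]
opening: 0.002
finger_force: 0.0
```

Request:
play_rows(
  commands=[
    [0,0,0.03,0,0,0,1],
    [0,0,0.03,0,0,0,1],
    [0,0,0,0,0,0,1],
    [0,0,0,0,0,0,1],
  ],
)

```text
t: 12.12
ee_pos: [0.5902, 0.0813, 0.0892]
ee_rot: [[0.228, 0.974, 0.001], [0.974, -0.228, 0.0], [0.0, 0.001, -1.0]]
wrist_force: [-2.5, -0.2, 4.1]
opening: -0.002
finger_force: 2.5
```

Request:
play_rows(
  commands=[
    [0,0,0.02,0,0,0,1],
    [0,0,0,0,0,0,1],
    [0,0,0,0,0,0,1],
  ],
)

```text
t: 12.37
ee_pos: [0.5902, 0.0813, 0.0891]
ee_rot: [[0.228, 0.974, 0.001], [0.974, -0.228, 0.001], [0.001, 0.001, -1.0]]
wrist_force: [-1.4, -0.6, 9.0]
opening: -0.001
finger_force: 4.1
```

Request:
play_rows(
  commands=[
    [0,0,0,0,0,0,1],
    [0,0,0,0,0,0,1],
    [0,0,-0.3,0,0,0,1],
    [0,0,-0.9,0,0,0,1],
    [0,0,-0.6,0,0,0,1],
    [-0.9,0,0,0,0,0,1],
    [-0.9,0,0,0,0,0,1],
    [-0.9,0,0,0,0,0,1],
  ],
)

```text
t: 13.03
ee_pos: [0.5717, 0.002, 0.1424]
ee_rot: [[0.226, 0.974, 0.002], [0.974, -0.226, -0.0], [0.0, 0.002, -1.0]]
wrist_force: [-0.0, -0.9, -0.1]
opening: -0.002
finger_force: 0.0
```

Request:
play_rows(
  commands=[
    [-0.9,0,0,0,0,0,1],
    [-0.9,0,0,0,0,0,1],
    [0,0,0,0,0,0,1],
    [0,0,0,0,0,0,1],
    [0,0,0,0,0,0,1],
  ],
)

```text
t: 13.45
ee_pos: [0.5596, -0.0494, 0.1418]
ee_rot: [[0.227, 0.974, 0.0], [0.974, -0.227, 0.001], [0.001, 0.0, -1.0]]
wrist_force: [-0.1, 1.2, 0.1]
opening: -0.0
finger_force: 0.0
```

Run:
```python
from h import *
s=manip.sense();print(s['ee_pos'],s['ee_rot'],s['wrist_force'])
snap('wrist','w4')
```

```text
[ 0.55955803 -0.04937368  0.1418142 ] [[ 2.27283357e-01  9.73828586e-01  4.01223441e-04]
 [ 9.73828174e-01 -2.27283638e-01  9.14112543e-04]
 [ 9.81380448e-04  1.82960123e-04 -9.99999502e-01]] [-0.05278004  1.22496726  0.11350222]
```

View pics/w4.png

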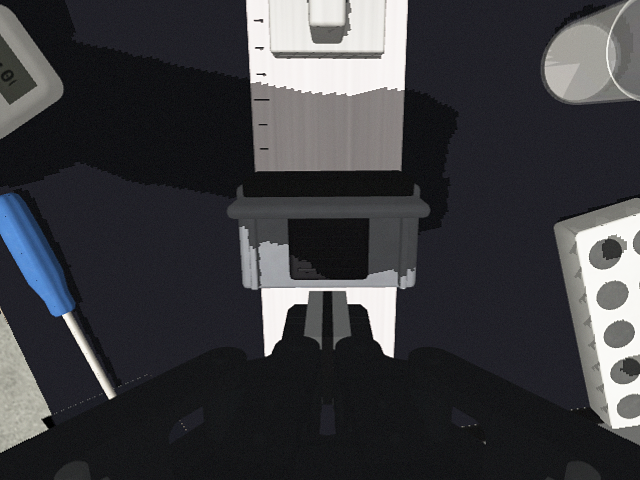

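The view shows the black button at (289–369, 220–279), right behind the jaw wall at (230–428, 207). The bracket's heel end is at (270–384, 52), and the rack and beaker are clear to the right.

Run:
```python
from h import *
d=load('w4');s=manip.sense()
for n,u,v,z in [('btn rear',329,279,.067),('btn front',329,220,.067),('wallL',230,207,.0935),('wallR',428,207,.0935),('wall rear',329,217,.0935),('wall front',329,197,.0935),('pad front',329,172,.0935),('heel',327,52,.044),('tcp',*proj(d,s['ee_pos'])[0],s['ee_pos'][2])]:
    p=onz(d,u,v,z); q=p-[.5743,.018,0]; print(n,p.round(4),'clamp x,y',(q[0]*.974-q[1]*.2265).round(4),(q[0]*.2265+q[1]*.974).round(4),'rel',rel(p,s).round(2))
```

```text
btn rear [ 0.5563 -0.0644  0.067 ] clamp x,y 0.0011 -0.0843 rel [-0.54  0.01  2.49]
btn front [ 0.5638 -0.0318  0.067 ] clamp x,y 0.001 -0.0509 rel [0.57 0.01 2.49]
wallL [ 0.5217 -0.0096  0.0935] clamp x,y -0.045 -0.0388 rel [ 0.98 -1.53  1.61]
wallR [ 0.611  -0.0303  0.0935] clamp x,y 0.0467 -0.0387 rel [0.98 1.53 1.61]
wall rear [ 0.5653 -0.0246  0.0935] clamp x,y 0.0009 -0.0435 rel [0.82 0.   1.61]
wall front [ 0.5674 -0.0154  0.0935] clamp x,y 0.0008 -0.0341 rel [1.13 0.   1.61]
pad front [ 0.57   -0.0043  0.0935] clamp x,y 0.0008 -0.0227 rel [1.51 0.   1.61]
heel [0.5821 0.0521 0.044 ] clamp x,y -0.0001 0.035 rel [ 3.43 -0.03  3.26]
tcp [ 0.5597 -0.0486  0.1417] clamp x,y 0.0008 -0.0681 rel [0. 0. 0.]
```

Request:
play_rows(
  commands=[
    [0.1,0,0.5,0,0,0,1],
    [0,0,0.8,0,0,0,1],
    [0,0,0.7,0,0,0,1],
    [0,0,0.3,0,0,0,1],
    [0,0,0.1,0,0,0,1],
    [0,0,0,0,0,0,1],
    [0,0,0,0,0,0,1],
  ],
)

```text
t: 14.08
ee_pos: [0.5608, -0.047, 0.0704]
ee_rot: [[0.227, 0.974, 0.002], [0.974, -0.227, -0.0], [0.0, 0.002, -1.0]]
wrist_force: [0.1, 0.2, -0.4]
opening: 0.004
finger_force: 0.0
```

Request:
play_rows(
  commands=[
    [0,0,0.05,0,0,0,1],
    [0,0,0.05,0,0,0,1],
    [0,0,0.05,0,0,0,1],
    [0,0,0,0,0,0,1],
    [0,0,0,0,0,0,1],
  ],
)

```text
t: 14.5
ee_pos: [0.5608, -0.0473, 0.0663]
ee_rot: [[0.228, 0.974, 0.002], [0.974, -0.228, 0.0], [0.001, 0.002, -1.0]]
wrist_force: [-1.8, 0.7, 6.0]
opening: 0.002
finger_force: 3.0
```

Request:
play_rows(
  commands=[
    [0,0,0.06,0,0,0,1],
    [0,0,0.06,0,0,0,1],
    [0,0,0.06,0,0,0,1],
    [0,0,0.05,0,0,0,1],
    [0,0,0,0,0,0,1],
    [0,0,0,0,0,0,1],
  ],
)

```text
t: 15.0
ee_pos: [0.5608, -0.0474, 0.0597]
ee_rot: [[0.228, 0.974, 0.002], [0.974, -0.228, 0.0], [0.001, 0.002, -1.0]]
wrist_force: [-2.0, 0.5, 8.5]
opening: 0.001
finger_force: 4.0
```

Request:
play_rows(
  commands=[
    [0,0,0.03,0,0,0,1],
    [0.05,0,0,0,0,0,1],
    [0.1,0,0,0,0,0,1],
    [0.1,0,0,0,0,0,1],
    [0.1,0,0,0,0,0,1],
    [0.1,0,0,0,0,0,1],
    [0,0,0,0,0,0,1],
  ],
)

```text
t: 15.58
ee_pos: [0.5637, -0.0347, 0.0591]
ee_rot: [[0.228, 0.974, 0.002], [0.974, -0.228, -0.001], [-0.0, 0.002, -1.0]]
wrist_force: [-2.2, -1.1, 8.9]
opening: -0.001
finger_force: 4.6
```

```bash
cat >> h.py <<'E'
def st():
    s=manip.sense();q=s['ee_pos']-[.5743,.018,0];f=s['wrist_force'];u=np.array([.2265,.974,0]);v=np.array([.974,-.2265,0])
    print('t',s['t'],'clamp x,y,z',(q@v).round(4),(q@u).round(4),q[2].round(4),'F x,y,z',(f@v).round(1),(f@u).round(1),f[2].round(1)); return s
E
python3 -c "
from h import *
st();snap('wrist','w5')
cv2.imwrite('pics/w5c.png',load('w5')['frame'])"
```

```text
t 15.5833 clamp x,y,z 0.0016 -0.0537 0.0591 F x,y,z -1.9 -1.6 8.9
```

Run:
```python
from h import *
s4=[0.5596,-0.0494]
for n in ['w4','w5']:
    d=load(n);g=cv2.cvtColor(d['frame'],cv2.COLOR_BGR2GRAY).astype(int)
    c=g[:,262:395].mean(1)
    e=[v for v in range(20,320) if abs(c[v+2]-c[v-2])>25]
    print(n,e)
    for v in [e_ for i,e_ in enumerate(e) if i==0 or e_-e[i-1]>3]:
        p=onz(d,329,v+1,.09)-[.5743,.018,0]; print(v,(p@[.2265,.974,0]).round(4))
```

```text
w4 [24, 25, 42, 43, 44, 49, 50, 51, 52, 53, 56, 57, 58, 59, 60, 87, 88, 89, 90, 91, 92, 93, 94, 95, 169, 170, 171, 172, 195, 196, 197, 198, 217, 218, 219, 278, 279, 280, 281, 286, 287, 288, 289, 290, 291, 292, 302, 303, 304, 305, 306]
24 0.0384
42 0.0315
49 0.0287
87 0.0134
169 -0.0222
195 -0.0342
217 -0.0448
278 -0.0756
286 -0.0798
302 -0.0884
w5 [45, 46, 47, 48, 56, 57, 58, 59, 60, 61, 66, 67, 68, 69, 70, 91, 92, 93, 94, 95, 96, 196, 197, 198, 199, 243, 244, 245, 246, 287, 288, 289, 290]
45 0.0318
56 0.0293
66 0.027
91 0.0212
196 -0.0055
243 -0.0187
287 -0.0317
```

The dark pad edge moved with the fingers, so the jaw is sliding unlocked at low force. I continue.

Request:
play_rows(
  commands=[
    [0.1,0,0,0,0,0,1],
    [0.14,0,0,0,0,0,1],
    [0.14,0,0,0,0,0,1],
    [0.14,0,0,0,0,0,1],
    [0.14,0,0,0,0,0,1],
    [0.14,0,0,0,0,0,1],
    [0.1,0,0,0,0,0,1],
    [0,0,0,0,0,0,1],
  ],
)

```text
t: 16.3
ee_pos: [0.5697, -0.008, 0.0591]
ee_rot: [[0.227, 0.974, 0.002], [0.974, -0.227, -0.0], [0.0, 0.002, -1.0]]
wrist_force: [-1.9, -0.2, 9.1]
opening: 0.002
finger_force: 4.7
```

```bash
cat >> h.py <<'E'
def edge(n):
    d=load(n);g=cv2.cvtColor(d['frame'],cv2.COLOR_BGR2GRAY).astype(int);c=g[:,262:395].mean(1)
    e=[v for v in range(20,330) if abs(c[v+2]-c[v-2])>25]
    for v in [e_ for i,e_ in enumerate(e) if i==0 or e_-e[i-1]>3]:
        print(v,[((onz(d,329,v+1,z)-[.5743,.018,0])@[.2265,.974,0]).round(4) for z in (.048,.069,.0935)])
E
python3 -c "
from h import *
st();snap('wrist','w6');edge('w5');print();edge('w6')"
```

```text
t 16.3 clamp x,y,z 0.0014 -0.0264 0.0591 F x,y,z -1.8 -0.6 9.1
45 [np.float64(0.0387), np.float64(0.0353), np.float64(0.0312)]
56 [np.float64(0.0353), np.float64(0.0323), np.float64(0.0288)]
66 [np.float64(0.0321), np.float64(0.0296), np.float64(0.0266)]
91 [np.float64(0.0241), np.float64(0.0226), np.float64(0.0209)]
196 [np.float64(-0.0126), np.float64(-0.0091), np.float64(-0.0049)]
243 [np.float64(-0.0307), np.float64(-0.0247), np.float64(-0.0176)]
287 [np.float64(-0.0487), np.float64(-0.0402), np.float64(-0.0303)]

91 [np.float64(0.0514), np.float64(0.05), np.float64(0.0483)]
109 [np.float64(0.0455), np.float64(0.0448), np.float64(0.0441)]
141 [np.float64(0.0346), np.float64(0.0354), np.float64(0.0364)]
196 [np.float64(0.0147), np.float64(0.0183), np.float64(0.0224)]
243 [np.float64(-0.0034), np.float64(0.0027), np.float64(0.0097)]
287 [np.float64(-0.0214), np.float64(-0.0129), np.float64(-0.003)]
```

Request:
play_rows(
  commands=[
    [0.1,0,0,0,0,0,1],
    [0.1,0,0,0,0,0,1],
    [0.1,0,0,0,0,0,1],
    [0.1,0,0,0,0,0,1],
    [0.1,0,0,0,0,0,1],
    [0,0,0,0,0,0,1],
  ],
)

```text
t: 16.85
ee_pos: [0.573, 0.0065, 0.0591]
ee_rot: [[0.228, 0.974, 0.001], [0.974, -0.228, -0.0], [0.0, 0.001, -1.0]]
wrist_force: [-2.7, -0.7, 8.1]
opening: 0.003
finger_force: 4.8
```

```bash
python3 -c "
from h import *
st();snap('wrist','w7');edge('w7')"
```

```text
t 16.85 clamp x,y,z 0.0013 -0.0115 0.0591 F x,y,z -2.5 -1.3 8.1
94 [np.float64(0.0653), np.float64(0.0639), np.float64(0.0624)]
196 [np.float64(0.0295), np.float64(0.0331), np.float64(0.0372)]
243 [np.float64(0.0114), np.float64(0.0175), np.float64(0.0245)]
287 [np.float64(-0.0066), np.float64(0.0019), np.float64(0.0118)]
```

Request:
play_rows(
  commands=[
    [0.06,0,0,0,0,0,1],
    [0.06,0,0,0,0,0,1],
    [0.06,0,0,0,0,0,1],
    [0,0,0,0,0,0,1],
  ],
)

```text
t: 17.23
ee_pos: [0.574, 0.0112, 0.0591]
ee_rot: [[0.228, 0.974, 0.001], [0.974, -0.228, -0.0], [-0.0, 0.001, -1.0]]
wrist_force: [-2.2, -1.1, 9.4]
opening: 0.0
finger_force: 4.8
```

Request:
play_rows(
  commands=[
    [0.04,0,0,0,0,0,1],
    [0.04,0,0,0,0,0,1],
    [0,0,0,0,0,0,1],
  ],
)

```text
t: 17.48
ee_pos: [0.5746, 0.0134, 0.0591]
ee_rot: [[0.228, 0.974, 0.001], [0.974, -0.228, -0.001], [-0.0, 0.001, -1.0]]
wrist_force: [-2.9, -0.8, 9.8]
opening: -0.002
finger_force: 4.9
```

Request:
play_rows(
  commands=[
    [0.04,0,0,0,0,0,1],
    [0.04,0,0,0,0,0,1],
    [0,0,0,0,0,0,1],
  ],
)

```text
t: 17.73
ee_pos: [0.5749, 0.0149, 0.0591]
ee_rot: [[0.229, 0.973, 0.001], [0.973, -0.229, -0.002], [-0.001, 0.001, -1.0]]
wrist_force: [-2.8, -2.1, 10.4]
opening: -0.0
finger_force: 5.0
```

```bash
python3 -c "
from h import *
st();snap('wrist','w8');edge('w8')"
```

```text
t 17.7333 clamp x,y,z 0.0012 -0.0029 0.0591 F x,y,z -2.3 -2.7 10.4
21 [np.float64(0.0968), np.float64(0.0924), np.float64(0.0872)]
91 [np.float64(0.0749), np.float64(0.0734), np.float64(0.0718)]
204 [np.float64(0.0352), np.float64(0.0392), np.float64(0.0438)]
217 [np.float64(0.0302), np.float64(0.0349), np.float64(0.0404)]
245 [np.float64(0.0193), np.float64(0.0254), np.float64(0.0326)]
287 [np.float64(0.0021), np.float64(0.0106), np.float64(0.0205)]
```

Request:
play_rows(
  commands=[
    [0.04,0,0,0,0,0,1],
    [0.04,0,0,0,0,0,1],
    [0,0,0,0,0,0,1],
    [0,0,0,0,0,0,1],
  ],
)

```text
t: 18.12
ee_pos: [0.5753, 0.0167, 0.0591]
ee_rot: [[0.229, 0.973, 0.0], [0.973, -0.229, -0.002], [-0.002, 0.001, -1.0]]
wrist_force: [-2.5, -1.8, 9.9]
opening: 0.002
finger_force: 5.0
```

Request:
play_rows(
  commands=[
    [0.04,0,0,0,0,0,1],
    [0.04,0,0,0,0,0,1],
    [0,0,0,0,0,0,1],
    [0,0,0,0,0,0,1],
  ],
)

```text
t: 18.45
ee_pos: [0.5758, 0.019, 0.0591]
ee_rot: [[0.229, 0.973, 0.0], [0.973, -0.229, -0.002], [-0.002, 0.001, -1.0]]
wrist_force: [-1.8, -3.3, 10.5]
opening: -0.0
finger_force: 5.0
```

```bash
python3 -c "
from h import *
st();snap('wrist','w9');edge('w9')"
```

```text
t 18.45 clamp x,y,z 0.0012 0.0013 0.0591 F x,y,z -1.0 -3.6 10.5
20 [np.float64(0.1013), np.float64(0.0969), np.float64(0.0917)]
91 [np.float64(0.0791), np.float64(0.0777), np.float64(0.076)]
110 [np.float64(0.0728), np.float64(0.0723), np.float64(0.0716)]
204 [np.float64(0.0394), np.float64(0.0434), np.float64(0.0481)]
218 [np.float64(0.0341), np.float64(0.0388), np.float64(0.0444)]
245 [np.float64(0.0235), np.float64(0.0297), np.float64(0.0369)]
287 [np.float64(0.0063), np.float64(0.0148), np.float64(0.0248)]
```

Request:
play_rows(
  commands=[
    [0.04,0,0,0,0,0,1],
    [0.04,0,0,0,0,0,1],
    [0,0,0,0,0,0,1],
    [0,0,0,0,0,0,1],
  ],
)

```text
t: 18.83
ee_pos: [0.5763, 0.0214, 0.0591]
ee_rot: [[0.229, 0.973, 0.0], [0.973, -0.229, -0.002], [-0.002, 0.001, -1.0]]
wrist_force: [-3.4, -2.4, 9.2]
opening: 0.0
finger_force: 5.0
```

```bash
python3 -c "
from h import *
st();snap('wrist','w10')
cv2.imwrite('pics/w10c.png',cv2.resize(load('w10')['frame'][0:260,190:470],None,fx=2.3,fy=2.3))"
```

```text
t 18.8333 clamp x,y,z 0.0012 0.0037 0.0591 F x,y,z -2.8 -3.1 9.2
```

View pics/w10c.png

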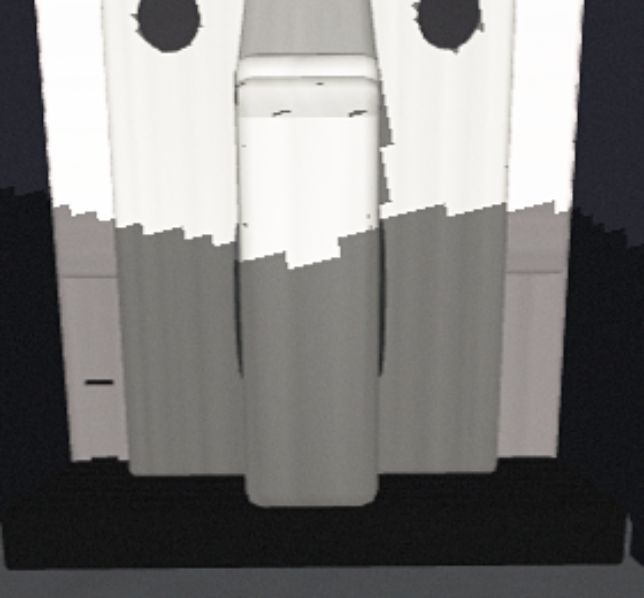

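The crop shows the bracket's heel edge meeting the black pad at row ~474, parallel to the step line at row ~274. The bracket is straight and in contact with the pad.

```bash
cat >> h.py <<'E'
def pos(n):
    d=load(n);f=d['frame'];g=cv2.cvtColor(f,cv2.COLOR_BGR2GRAY).astype(int)
    a=g[:,252:285].mean(1);b=g[:,255:275].mean(1)
    k=[v for v in range(150,260) if a[v+2]-a[v-2]<-25]
    v=np.mean([x for x in k if x<k[0]+6]) if k else 205
    Y=lambda v,z:((onz(d,329,v,z)-[.5743,.018,0])@[.2265,.974,0]).round(4)
    c=g[100:200,222:234].mean(1)
    print('flange rear v',v,'y',Y(v+.5,.048),'TCP');return Y
E
python3 -c "
from h import *
Y=pos('w10');pos('w9');print('step',Y(119,.036))"
```

```text
flange rear v 206.0 y 0.0412 TCP
flange rear v 206.0 y 0.0388 TCP
step 0.0726
```

Request:
play_rows(
  commands=[
    [0.04,0,0,0,0,0,1],
    [0.04,0,0,0,0,0,1],
    [0,0,0,0,0,0,1],
    [0,0,0,0,0,0,1],
  ],
)

```text
t: 19.22
ee_pos: [0.5768, 0.0233, 0.0591]
ee_rot: [[0.23, 0.973, -0.0], [0.973, -0.23, -0.003], [-0.003, 0.001, -1.0]]
wrist_force: [-3.2, -4.1, 10.4]
opening: 0.001
finger_force: 5.1
```

```bash
python3 -c "
from h import *
st();snap('wrist','w11');pos('w11')"
```

```text
t 19.2167 clamp x,y,z 0.0012 0.0057 0.0591 F x,y,z -2.2 -4.7 10.4
flange rear v 207.5 y 0.0427 TCP
```

Request:
play_rows(
  commands=[
    [0.04,0,0,0,0,0,1],
    [0,0,0,0,0,0,1],
    [0,0,0,0,0,0,1],
  ],
)

```text
t: 19.52
ee_pos: [0.5768, 0.0236, 0.0591]
ee_rot: [[0.23, 0.973, -0.0], [0.973, -0.23, -0.004], [-0.004, 0.001, -1.0]]
wrist_force: [-4.0, -4.1, 10.1]
opening: -0.003
finger_force: 5.2
```

Request:
play_rows(
  commands=[
    [0.04,0,0,0,0,0,1],
    [0,0,0,0,0,0,1],
    [0,0,0,0,0,0,1],
  ],
)

```text
t: 19.77
ee_pos: [0.5769, 0.024, 0.0591]
ee_rot: [[0.231, 0.973, -0.001], [0.973, -0.231, -0.005], [-0.005, 0.0, -1.0]]
wrist_force: [-4.1, -5.0, 10.8]
opening: -0.002
finger_force: 5.3
```

```bash
python3 -c "
from h import *
st();snap('wrist','w12');pos('w12');edge('w12')"
```

```text
t 19.7667 clamp x,y,z 0.0012 0.0064 0.0591 F x,y,z -2.8 -5.8 10.8
flange rear v 209.5 y 0.0426 TCP
24 [np.float64(0.1051), np.float64(0.1009), np.float64(0.096)]
31 [np.float64(0.103), np.float64(0.0991), np.float64(0.0945)]
37 [np.float64(0.1012), np.float64(0.0975), np.float64(0.0932)]
88 [np.float64(0.0851), np.float64(0.0836), np.float64(0.0819)]
207 [np.float64(0.0434), np.float64(0.0476), np.float64(0.0525)]
223 [np.float64(0.0372), np.float64(0.0423), np.float64(0.0482)]
245 [np.float64(0.0286), np.float64(0.0348), np.float64(0.0421)]
288 [np.float64(0.0109), np.float64(0.0196), np.float64(0.0297)]
```

Request:
play_rows(
  commands=[
    [0.04,0,0,0,0,0,1],
    [0.04,0,0,0,0,0,1],
    [0,0,0,0,0,0,1],
    [0,0,0,0,0,0,1],
  ],
)

```text
t: 20.15
ee_pos: [0.5777, 0.0256, 0.0591]
ee_rot: [[0.231, 0.973, -0.0], [0.973, -0.231, -0.006], [-0.005, 0.001, -1.0]]
wrist_force: [-3.7, -6.9, 10.8]
opening: -0.002
finger_force: 5.1
```

```bash
python3 -c "
from h import *
st();snap('wrist','w13');pos('w13');edge('w13')"
```

```text
t 20.15 clamp x,y,z 0.0016 0.0081 0.0591 F x,y,z -2.0 -7.6 10.8
flange rear v 214.0 y 0.0426 TCP
29 [np.float64(0.1053), np.float64(0.1013), np.float64(0.0966)]
38 [np.float64(0.1026), np.float64(0.0989), np.float64(0.0947)]
45 [np.float64(0.1004), np.float64(0.0971), np.float64(0.0932)]
87 [np.float64(0.0872), np.float64(0.0856), np.float64(0.0838)]
212 [np.float64(0.0432), np.float64(0.0477), np.float64(0.0529)]
229 [np.float64(0.0366), np.float64(0.042), np.float64(0.0483)]
250 [np.float64(0.0283), np.float64(0.0348), np.float64(0.0425)]
293 [np.float64(0.0105), np.float64(0.0195), np.float64(0.03)]
```

Request:
play_rows(
  commands=[
    [0.05,0,0,0,0,0,1],
    [0.05,0,0,0,0,0,1],
    [0.05,0,0,0,0,0,1],
    [0,0,0,0,0,0,1],
    [0,0,0,0,0,0,1],
  ],
)

```text
t: 20.62
ee_pos: [0.5796, 0.0303, 0.0591]
ee_rot: [[0.231, 0.973, 0.002], [0.973, -0.231, -0.005], [-0.005, 0.003, -1.0]]
wrist_force: [-1.8, -4.8, 9.0]
opening: -0.001
finger_force: 4.3
```

```bash
cat >> h.py <<'E'
def rp(n):
    d=load(n);g=cv2.cvtColor(d['frame'],cv2.COLOR_BGR2GRAY).astype(float)
    Y=lambda v,z:((onz(d,329,v,z)-[.5743,.018,0])@[.2265,.974,0])
    a=g[:,248:270].mean(1);w=g[:,262:395].mean(1)
    da=np.gradient(cv2.GaussianBlur(a[:,None],(1,5),0)[:,0]);dw=np.gradient(cv2.GaussianBlur(w[:,None],(1,5),0)[:,0])
    f=195+np.argmin(da[195:232]); q=236+np.argmax(abs(dw[236:275]))
    print(n,'flange',f,'wall',q,'diff mm',((Y(f+.5,.048)-Y(q+.5,.0935))*1e3).round(2),'wall y',Y(q+.5,.0935).round(4))
E
python3 -c "
from h import *
st();snap('wrist','w14')
for i in (8,9,10,11,12,13,14): rp('w%d'%i)"
```

```text
t 20.6167 clamp x,y,z 0.0024 0.0132 0.0591 F x,y,z -0.7 -5.1 9.0
w8 flange 206 wall 246 diff mm 2.09 wall y 0.0325
w9 flange 206 wall 246 diff mm 2.07 wall y 0.0368
w10 flange 206 wall 246 diff mm 2.07 wall y 0.0392
w11 flange 208 wall 246 diff mm 1.29 wall y 0.0412
w12 flange 210 wall 247 diff mm 0.71 wall y 0.0417
w13 flange 214 wall 251 diff mm 0.27 wall y 0.0423
w14 flange 227 wall 266 diff mm -0.43 wall y 0.0431
```

Request:
play_rows(
  commands=[
    [0.04,0,0,0,0,0,1],
    [0.04,0,0,0,0,0,1],
    [0,0,0,0,0,0,1],
    [0,0,0,0,0,0,1],
  ],
)

```text
t: 21.0
ee_pos: [0.5804, 0.0327, 0.0591]
ee_rot: [[0.231, 0.973, 0.002], [0.973, -0.231, -0.005], [-0.005, 0.003, -1.0]]
wrist_force: [-2.1, -5.3, 7.8]
opening: 0.001
finger_force: 4.1
```

Request:
play_rows(
  commands=[
    [0.03,0,0,0,0,0,1],
    [0,0,0,0,0,0,1],
    [0,0,0,0,0,0,1],
  ],
)

```text
t: 21.25
ee_pos: [0.5806, 0.0335, 0.0591]
ee_rot: [[0.231, 0.973, 0.002], [0.973, -0.231, -0.005], [-0.005, 0.003, -1.0]]
wrist_force: [-2.3, -4.3, 8.1]
opening: 0.001
finger_force: 4.1
```

```bash
python3 -c "
from h import *
st();snap('wrist','w15');rp('w15')"
```

```text
t 21.25 clamp x,y,z 0.0026 0.0166 0.0591 F x,y,z -1.3 -4.7 8.1
w15 flange 228 wall 236 diff mm -9.28 wall y 0.0549
```

Request:
play_rows(
  commands=[
    [0.03,0,0.03,0,0,0,1],
    [0.03,0,0,0,0,0,1],
    [0,0,0,0,0,0,1],
    [0,0,0,0,0,0,1],
  ],
)

```text
t: 21.63
ee_pos: [0.5807, 0.0338, 0.059]
ee_rot: [[0.232, 0.973, 0.002], [0.973, -0.232, -0.007], [-0.006, 0.003, -1.0]]
wrist_force: [-4.0, -7.2, 13.7]
opening: -0.001
finger_force: 6.7
```

Request:
play_rows(
  commands=[
    [0.03,0,0,0,0,0,1],
    [0.02,0,0,0,0,0,1],
    [0,0,0,0,0,0,1],
    [0,0,0,0,0,0,1],
  ],
)

```text
t: 21.97
ee_pos: [0.5808, 0.0343, 0.059]
ee_rot: [[0.232, 0.973, 0.001], [0.973, -0.232, -0.008], [-0.007, 0.003, -1.0]]
wrist_force: [-5.3, -9.7, 13.7]
opening: -0.003
finger_force: 6.8
```

```bash
sed -i 's/q=236+np.argmax(abs(dw\[236:275\]))/q=f+33+np.argmax(abs(dw[f+33:f+50]))/; s/195:232/195:250/' h.py; python3 -c "
from h import *
st();snap('wrist','w16')
for i in (12,13,14,15,16):rp('w%d'%i);edge('w%d'%i) if i>13 else 0"
```

```text
t 21.9667 clamp x,y,z 0.0027 0.0173 0.059 F x,y,z -3.0 -10.7 13.7
w12 flange 210 wall 247 diff mm 0.71 wall y 0.0417
w13 flange 214 wall 251 diff mm 0.27 wall y 0.0423
w14 flange 227 wall 266 diff mm -0.43 wall y 0.0431
20 [np.float64(0.1131), np.float64(0.1087), np.float64(0.1036)]
46 [np.float64(0.1052), np.float64(0.1019), np.float64(0.098)]
60 [np.float64(0.1009), np.float64(0.0981), np.float64(0.095)]
67 [np.float64(0.0987), np.float64(0.0962), np.float64(0.0934)]
225 [np.float64(0.0432), np.float64(0.0484), np.float64(0.0545)]
246 [np.float64(0.035), np.float64(0.0413), np.float64(0.0486)]
264 [np.float64(0.0277), np.float64(0.035), np.float64(0.0435)]
310 [np.float64(0.0083), np.float64(0.0182), np.float64(0.0299)]
w15 flange 236 wall 275 diff mm -1.33 wall y 0.0438
22 [np.float64(0.1159), np.float64(0.1116), np.float64(0.1065)]
29 [np.float64(0.1138), np.float64(0.1097), np.float64(0.105)]
57 [np.float64(0.1052), np.float64(0.1023), np.float64(0.099)]
75 [np.float64(0.0995), np.float64(0.0974), np.float64(0.095)]
89 [np.float64(0.0949), np.float64(0.0935), np.float64(0.0918)]
[... 320 characters left out ...]
98)]
w16 flange 238 wall 276 diff mm -1.97 wall y 0.0444
25 [np.float64(0.1156), np.float64(0.1115), np.float64(0.1067)]
31 [np.float64(0.1138), np.float64(0.1099), np.float64(0.1054)]
59 [np.float64(0.1052), np.float64(0.1025), np.float64(0.0993)]
78 [np.float64(0.0992), np.float64(0.0973), np.float64(0.0951)]
85 [np.float64(0.0969), np.float64(0.0954), np.float64(0.0935)]
99 [np.float64(0.0924), np.float64(0.0914), np.float64(0.0903)]
235 [np.float64(0.0435), np.float64(0.0492), np.float64(0.0559)]
260 [np.float64(0.0335), np.float64(0.0406), np.float64(0.0489)]
274 [np.float64(0.0277), np.float64(0.0356), np.float64(0.0449)]
322 [np.float64(0.0071), np.float64(0.0179), np.float64(0.0304)]
```

Force and image agree on a pad squeeze of about 3 mm with the bracket home. I let the button up while holding position, then back off.

Request:
play_rows(
  commands=[
    [0,0,-0.06,0,0,0,1],
    [0,0,-0.06,0,0,0,1],
    [0,0,-0.06,0,0,0,1],
    [0,0,-0.06,0,0,0,1],
    [0,0,-0.06,0,0,0,1],
    [0,0,-0.06,0,0,0,1],
    [0,0,0,0,0,0,1],
    [0,0,0,0,0,0,1],
  ],
)

```text
t: 22.68
ee_pos: [0.5809, 0.0359, 0.0678]
ee_rot: [[0.231, 0.973, 0.001], [0.973, -0.231, -0.007], [-0.006, 0.003, -1.0]]
wrist_force: [-0.2, -7.4, 1.9]
opening: 0.007
finger_force: 3.6
```

```bash
python3 -c "
from h import *
st();snap('wrist','w17');edge('w17')"
```

```text
t 22.6833 clamp x,y,z 0.0024 0.0189 0.0678 F x,y,z 1.5 -7.3 1.9
41 [np.float64(0.1138), np.float64(0.1103), np.float64(0.1063)]
67 [np.float64(0.1053), np.float64(0.1029), np.float64(0.1001)]
84 [np.float64(0.0995), np.float64(0.0979), np.float64(0.096)]
93 [np.float64(0.0964), np.float64(0.0952), np.float64(0.0938)]
102 [np.float64(0.0933), np.float64(0.0925), np.float64(0.0915)]
233 [np.float64(0.0435), np.float64(0.0491), np.float64(0.0557)]
256 [np.float64(0.0338), np.float64(0.0407), np.float64(0.0487)]
270 [np.float64(0.0277), np.float64(0.0354), np.float64(0.0444)]
313 [np.float64(0.0084), np.float64(0.0186), np.float64(0.0305)]
```

Request:
play_rows(
  commands=[
    [-0.15,0,-0.05,0,0,0,1],
    [-0.2,0,-0.2,0,0,0,1],
    [0,0,-0.8,0,0,0,1],
    [0,0,-0.9,0,0,0,1],
    [0,0,-0.9,0,0,0,1],
    [-0.6,0,-0.8,0,0,0,1],
    [-0.6,0,-0.5,0,0,0,1],
    [0,0,0,0,0,0,1],
  ],
)

```text
t: 23.4
ee_pos: [0.5715, -0.0087, 0.1964]
ee_rot: [[0.233, 0.972, 0.008], [0.972, -0.233, -0.003], [-0.001, 0.008, -1.0]]
wrist_force: [0.6, -1.4, 1.4]
opening: -0.003
finger_force: 0.0
```

```bash
python3 -c "
from h import *
st();snap('wrist','w18')
a=snap('scene','s4')['frame'][160:310,250:400];w=load('w18')['frame']
cv2.imwrite('pics/c4.png',np.hstack([cv2.resize(a,(340,340),interpolation=2),cv2.resize(w,(453,340),interpolation=3)]))"
```

```text
t 23.4 clamp x,y,z 0.0033 -0.0266 0.1964 F x,y,z 0.9 -1.2 1.4
```

View pics/c4.png

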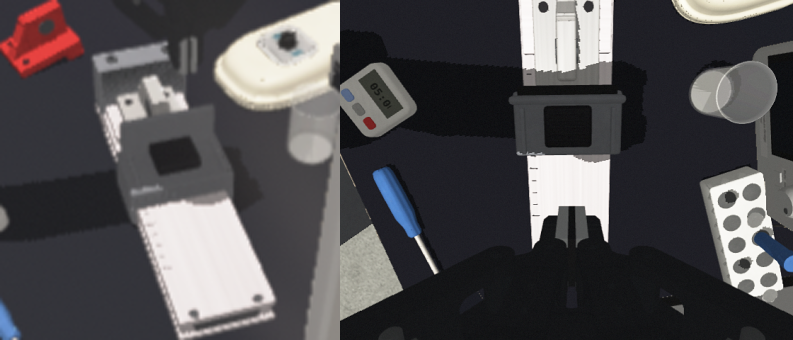

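The picture shows the bracket home against the fixed jaw, with the sliding jaw up against its heel. The button is up, the other objects are in place, and the gripper is clear.

```bash
python3 -c "
from h import *
print(manip.sign_off())"
```

```text
the job is handed in; nothing more can be done
None
```

I handed in the job at about 23 s: the bracket sat level under a 9 N press, is home against the fixed jaw, and the locked jaw grips it with the pad in about 3 mm (estimated from force and images), nothing else disturbed.

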